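# Turn a tacky lid over with a spatula

### The arm

A 7-joint arm with a two-finger parallel gripper is mounted at the origin on a cart in front of the work surface, level with it; the furniture and walls round the work are solid. World frame = base frame: x ahead of the robot, y to its left, z up, the work surface at z = 0. Lengths are in m, angles in rad, forces in N, time in s.
With the tool pointing down it reaches from about 0.425 to 0.875 m from the base axis. Payload 8.4 kg.
Tool frame: the origin (TCP) lies midway between the tips of the shut fingers; the grasp point (between the pads) lies 19 mm behind it; z points along the fingers, y is the line along which they close (so a half turn about z gives the same grasp; the last joint's range is limited). The gripper opens to 87 mm and grips with 3 to 60 N. Pads are 19 mm wide; open, the fingers measure 117 mm over their backs; the gripper's body (75 mm by 190 mm) begins 51 mm behind the grasp point.
Start: joints at [-1.293, 0.333, 0.04, 1.465, -0.013, 1.343, -0.059], TCP at [0.239, 0.604, 0.202] pointing down, gripper open.
Joint ranges: [-2.58, 2.58], [-0.38, 2.09], [-1.3, 1.39], [0.25, 2.4], [-1.5, 4.64], [0.08, 2.09], [-2.65, 2.65]. Speed limits (rad/s): [2.22, 2.22, 2.79, 2.79, 3.14, 3.14, 3.14].

### API

Orientations are given as a unit quaternion [w, x, y, z].
In Python, from station import sensors, viewer, workorder gives the robot as it stands.
- The arm moves only by the shell command python3 -m jog 'ROWS' [OPENING] [FORCE]. ROWS is a JSON object of lists of equal length, an entry for each row: "translation": the shift along the tool's x, y, z in cm, a list of three; "rot": the turn, a rotation vector about the tool's x, y, z in degrees, a list of three. A call has 1 to 20 rows; each row shifts and turns the commanded pose from where the row before left it, along the tool's axes as they then stand; what a row does not reach is not made up. A row lasts 1/8 s, in which the tool goes at most 62.5 mm and 10.7 degrees, less where a joint would pass 70% of its speed; a pose out of reach is approached as far as the arm can. A call with a gripper value outside its range is refused whole. OPENING is the opening, from 0 (shut) to 1 (fully open), set as the call begins (- or left out, the last holds). The fingers move at their own pace and stop on an object; FORCE is the grip in N (left out, the last holds). Time passes only in rows, so rows that do not move let the fingers close. It gives the time, the measured TCP pose, the force, the opening and the grip force at its end, in the units of the state.
- sensors.get_state(): the state, without advancing time (a new reading comes with each control period).
- viewer.grab_frame(name): name is "scene" or "top" or "wrist"; returns a dict with "img" (480x640x3 uint8, blue, green, red), "K" (3x3 intrinsics, pixels), "k1" (the pictures are not rectified: a ray, as slopes to the right and down, at radius r is drawn at 1 + k1 r^2 times it, then the intrinsics apply), "world_from_camera" (4x4, takes a point from camera to world coordinates). Camera axes: x right, y up, looking along -z (the intrinsics and any distortion apply to the point x, -y, -z); pixel columns grow to the right and rows downward; lengths in m; the calibration is good to about 2 mm. A picture is of the moment at which its call begins. There is no depth.
- workorder.hand_in(): hands the job in; it is judged then, once.
The state is a dict: "clock": time; "joint_positions": joint angles; "qd": joint speeds; "joint_efforts": joint torques, N m; "tool_pos": TCP position; "eef_rot": TCP orientation; "wrist_force": force on the tool from outside, world axes, zero at the start; "moment": the same for the moment, N m; "grip_width": finger opening in m; "grip_force": force on a finger pad.
Only numpy, scipy, OpenCV 4.12 (cv2) and the standard library are available. Lean on these libraries where they do the work, as an engineer would, in place of code of your own. Each camera call takes 0.05 s, during which the arm holds its last target. There are 200 camera calls.

### The job

The turned wooden lid on the stepped board is still tacky, so the gripper must not touch it: take the spatula from its rest and, with the spatula held in the gripper, tip the lid over the step so that it lies flat on the upper shelf with its spigot facing up. Then lay the spatula back in its rest the way it was, blade to the same side, letting go only once the handle has settled in both notches. Leave the other things on the bench alone.

Things in the scene. Friction and masses are not known exactly. Their poses are not given: they have to be found in the camera images.
- turning_board: Fixed stepped wooden board, 315 x 150 mm. Origin at bench level under the step's middle; x points across the step from lower to upper shelf, z up. Lower shelf x -150 to 0 mm, top at 30 mm, open at x = -150. Upright step face at x = 0. Upper shelf x 0 to 165 mm, top at 42 mm; 10 mm high stop strip from x = 159. Side rails at y +-61 to +-74 mm, x -140 to 165, tops at 55 mm.
- step_edge (a point): Middle of the step's upper edge, 42 mm above (12 mm above the lower shelf) the bench; axes as the board's. A lid pushed against the step and lifted at its rim farthest from the step pivots on its other rim at the step's foot; pushed some 15 degrees past upright it falls over on to the upper shelf, where it can end up to 40 mm short and be pushed on at its rim.
- lid: Loose dark wooden lid, about 120 g: round plate of 110 mm diameter, 12 mm thick, with a concentric round spigot, 70 mm diameter, standing 8 mm out of one face. Origin on the axis at the plate's mid-thickness; z points out of the plain face. Starts on the lower shelf, spigot down, rim 2 to 23 mm short of the step: under the rim is a gap 8 mm high and 20 mm deep, then the spigot.
- spatula: Loose cranked spatula, about 180 g. Origin on the round handle's axis; x towards the blade, z up as it lies. Wooden handle 26 mm diameter, x -60 to 53 mm; bent steel neck 10 mm thick; stiff steel blade 72 mm wide, 2 mm thick, x 90 to 160 mm, parallel to the handle, mid-thickness 30 mm below its axis. Centre of mass near x = 20 mm. Starts in the rest.
- blade_tip (a point): Middle of the spatula blade's square front edge, mid-thickness (160, 0, -30 mm in the spatula's frame).
- tool_rest: Fixed wooden rest: base plate 125 x 70 x 10 mm with two V-notched posts, each 12 mm thick, at x = -47 and +42 mm, 77 mm free between them. Origin on the bench; x along the handle towards where the blade hangs out, z up. The notches are 90 degree Vs open upwards, about 50 mm wide at the top, which is 77 mm above the bench.
- rest_seat (a point): Where the spatula's origin lies when its handle is seated in both notches: on the handle's axis, 70 mm above the bench, midway in its length. Axes as the tool rest's; the spatula's axes coincide with them when it lies as at the start.
- cable_top (a point): Raised end of a stiff black power cable, fixed, that lies on the bench between rest and board; it rises from the bench at about x 464, y -20 mm to here (world x 579, y 162, 165 mm high). Keep clear, or pass over it.
- parallel_block: Bystander: grey metal block with bevelled ends and a black knob, 50 x 100 x 40 mm, origin at the centre of its underside.
- bit_case: Bystander: small orange and black case, 55 x 90 x 17 mm, origin at the centre of its underside.
- offcut_4: Bystander: white-faced chipboard offcut, 45 x 140 x 19 mm, origin at the centre of its underside.
Things that resemble listed ones, but are neither listed nor needed, are in the scene too. There is more than one size of the tool_rest; the one meant has the size given above.

How it is judged:
On the way, in this order (a step that is already met when the one before it is completed fails the run):
1. the spatula is held in the fingers, lifted out of its rest (contact force between the fingers and spatula above 1 N and z of spatula in the frame of rest_seat above 0.03 m), for 0.1 s.
2. the lid is being tipped up by the spatula held in the fingers (tilted over 40 degrees and touching the spatula) (contact force between the fingers and spatula above 1 N and contact force between spatula and lid above 0.03 N and angle between lid's own z axis and vertical above 0.7 rad), for 0.05 s.
3. the lid lies turned over, flat and still on the upper shelf (angle between lid's own z axis and vertical above 3.04 rad and x of lid in the frame of turning_board between 0.015 and 0.11 m and y of lid in the frame of turning_board between -0.03 and 0.03 m and z of lid in the frame of turning_board between 0.045 and 0.051 m and linear speed of lid below 0.02 m/s and angular speed of lid below 0.2 rad/s), for 0.3 s.
4. the spatula's handle is seated in both notches of the rest while the fingers still hold it (x of spatula in the frame of rest_seat between -0.012 and 0.012 m and y of spatula in the frame of rest_seat between -0.005 and 0.005 m and z of spatula in the frame of rest_seat between -0.004 and 0.004 m and angle between the x axis of spatula and the x axis of rest_seat, either way round below 0.09 rad and x of blade_tip in the frame of rest_seat above 0.1 m and angle between spatula's own z axis and vertical below 0.5 rad and contact force between the fingers and spatula above 0.5 N and contact force between spatula and tool_rest above 0.2 N), for 0.1 s.
At the end, for the whole second after the job is handed in: Lid spigot up, flat within 6 degrees and still on the upper shelf, centre 15 to 110 mm past the step, within 30 mm of the middle line. Spatula let go and still in both notches, blade to its old side, within 12 mm along, 5 mm across and 4 mm in height of its seat, 5 degrees in line, 28 in roll (all of step 3 and x of spatula in the frame of rest_seat between -0.012 and 0.012 m and y of spatula in the frame of rest_seat between -0.005 and 0.005 m and z of spatula in the frame of rest_seat between -0.004 and 0.004 m and angle between the x axis of spatula and the x axis of rest_seat, either way round below 0.09 rad and x of blade_tip in the frame of rest_seat above 0.1 m and angle between spatula's own z axis and vertical below 0.5 rad and linear speed of spatula below 0.02 m/s and contact force between the fingers and spatula below 0.01 N and contact force between spatula and tool_rest above 0.2 N); the robot touches nothing.
It fails at once if the gripper or arm touches the lid (contact force between any of the fingers, the arm and lid above 0.3 N).
It fails at once if a bystander (metal block, bit case, offcut) is moved more than 20 mm (distance of any of parallel_block, bit_case, offcut_4 from where it was at the start of the episode above 0.02 m).
It also fails if it takes over 61 s, if anything falls off the work surface, if the arm or the gripper's body presses on something with over 40 N, if the wrist force passes 120 N, or if a joint passes its speed limit or range.

## Working session

There is one attempt and no reset: what is moved stays moved. The work goes in short steps, Python scripts to look and compute and a shell command to move; the robot and the scene stay as the last step left them, time stands still between calls to the robot, and variables do not carry over. Pictures are saved under pics/ and viewed, at most 12 in all, crops included, and the job is handed in when it is done.

```bash
ls; mkdir -p pics; python3 - <<'E'
from station import sensors, viewer
import cv2,numpy as np
s=sensors.get_state();print(s)
for n in("scene","top"):
    f=viewer.grab_frame(n);cv2.imwrite(f"pics/{n}0.png",f["img"]);print(n,f["K"],f["k1"],np.round(f["world_from_camera"],4).tolist())
E
```

```text
pics
{'clock': 0.0, 'joint_positions': array([-1.29318395,  0.33389871,  0.03985842,  1.46630267, -0.01337557,
        1.34328519, -0.05849572]), 'qd': array([ 0.00023212, -0.00168463,  0.00023393, -0.00013566,  0.00084096,
       -0.00056969, -0.00058925]), 'joint_efforts': array([-8.96175952e-04, -6.56342983e+01,  1.33461669e+00, -4.03829169e+01,
       -5.99392620e-02,  4.41766565e-02,  1.18781118e-04]), 'tool_pos': array([0.23901437, 0.60390875, 0.20135161]), 'eef_rot': array([-8.87302462e-05,  1.87290164e-01,  9.82304297e-01, -8.09365819e-04]), 'wrist_force': array([ 0.16089855,  0.36089084, -1.14122224]), 'moment': array([ 0.00120417, -0.02014596, -0.00429444]), 'grip_force': 0.0, 'grip_width': 0.08696353700293637}
scene [[568.06252527   0.         327.85318798]
 [  0.         568.06252527 240.96972429]
 [  0.           0.           1.        ]] 0.061702145016653956 [[0.8451, 0.4035, -0.3508, 0.0449], [-0.5346, 0.6243, -0.5697, -0.7208], [-0.0108, 0.669, 0.7432, 1.1086], [0.0, 0.0, 0.0, 1.0]]
top [[562.22148341   0.         317.81427772]
 [  0.         562.22148341 238.05891419]
 [  0.           0.           1.        ]] -0.1548633114982646 [[-0.026, 0.9819, -0.1874, 0.2334], [-0.9996, -0.0283, -0.0094, 0.0151], [-0.0145, 0.1871, 0.9822, 1.6312], [0.0, 0.0, 0.0, 1.0]]
```

View pics/scene0.png

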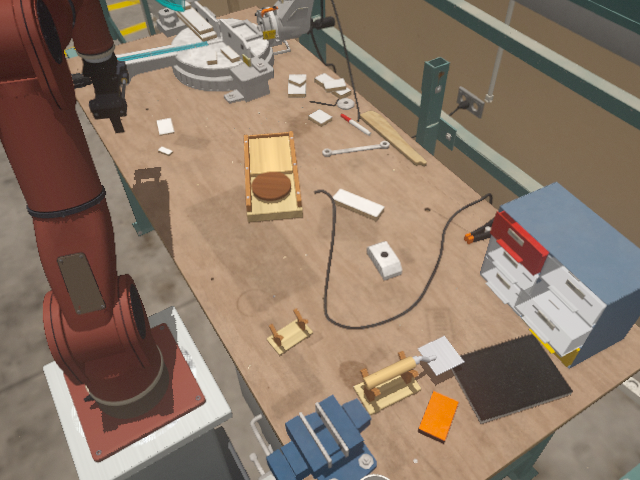

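View pics/top0.png

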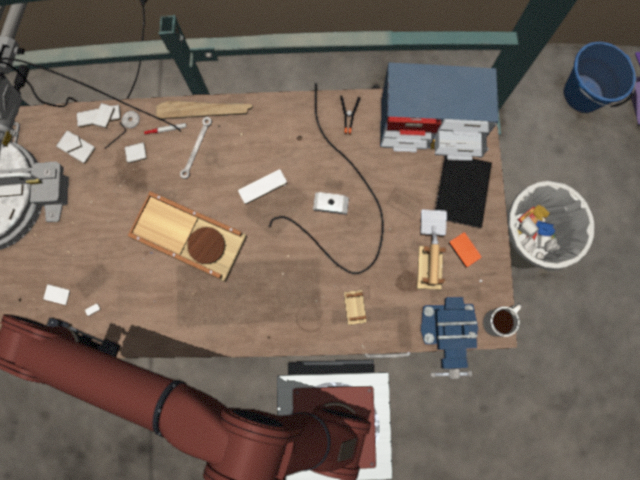

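The scene shows the spatula in its rest (scene 395,375; top 430,262) with blade toward +x, and the board (scene 272,180; top 188,236) with the lid at top (206,244). I'll enlarge both in one mosaic.

```bash
cat > h.py <<'E'
import cv2,numpy as np
from station import sensors,viewer
from scipy.spatial.transform import Rotation as R
from scipy.optimize import least_squares
def proj(f,P):
    T=np.linalg.inv(f["world_from_camera"]);p=np.atleast_2d(P)@T[:3,:3].T+T[:3,3]
    s=np.c_[p[:,0]/-p[:,2],-p[:,1]/-p[:,2]];r2=(s**2).sum(1,keepdims=True)
    return s*(1+f["k1"]*r2)@f["K"][:2,:2].T+f["K"][:2,2]
def onz(f,uv,z):   # pixel -> world point at height z
    T=np.array(f["world_from_camera"]);out=[]
    for q in np.atleast_2d(uv):
        d=(q-f["K"][:2,2])/np.diag(f["K"])[:2];s=d.copy()
        for _ in range(20): s=d/(1+f["k1"]*(s@s))
        v=T[:3,:3]@[s[0],-s[1],-1];out.append(T[:3,3]+v*(z-T[2,3])/v[2])
    return np.array(out)
def tri(obs):      # [(frame,uv),...] -> point
    r=least_squares(lambda P:np.concatenate([(proj(f,P)[0]-uv) for f,uv in obs]),[.5,0,.05]);return r.x,np.abs(r.fun).max()
def crop(img,x,y,w,h,W,H): return cv2.resize(img[y:y+h,x:x+w],(W,H),interpolation=cv2.INTER_CUBIC)
def tcp():
    s=sensors.get_state();q=s["eef_rot"];return np.array(s["tool_pos"]),R.from_quat([q[1],q[2],q[3],q[0]]),s
E
python3 - <<'E'
from h import *
a=cv2.imread("pics/scene0.png");b=cv2.imread("pics/top0.png")
m=np.vstack([np.hstack([crop(a,345,325,120,90,400,300),crop(a,220,125,120,100,400,300)]),np.hstack([crop(b,385,200,120,90,400,300),crop(b,125,190,120,90,400,300)])])
cv2.imwrite("pics/m0.png",m)
E
```

```text
(no output)
```

View pics/m0.png

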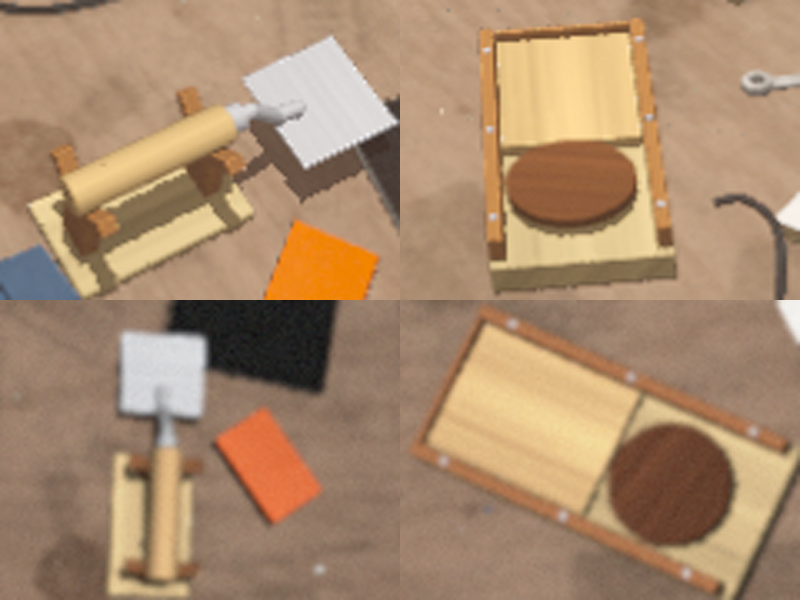

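Mosaic: blade corners scene-crop (330,37),(397,125),(305,168),(243,77); handle back end (72,193); board rail screws clear in both views; lid centre at crop (572,182)/(671,485). Triangulating.

```bash
python3 - <<'E'
from h import *
S=viewer.grab_frame("scene");T=viewer.grab_frame("top")
s1=lambda p:np.array([345+.3*p[0],325+.3*p[1]]); s2=lambda p:np.array([220+.3*(p[0]-400),125+p[1]/3])
t1=lambda p:np.array([385+.3*p[0],200+.3*(p[1]-300)]); t2=lambda p:np.array([125+.3*(p[0]-400),190+.3*(p[1]-300)])
print("screws")
L=[((486,50),(443,461)),((489,128),(562,516)),((492,217),(686,573)),((639,38),(512,322)),((648,118),(630,376)),((660,204),(752,432))]
P=[]
for a,b in L:
    p,e=tri([(S,s2(a)),(T,t2(b))]);P.append(p);print(np.round(p*1000,1),round(e,2))
P=np.array(P)
d=(P[0]-P[2]+P[3]-P[5])[:2];yaw=np.arctan2(d[1],d[0]);print("yaw screws",np.degrees(yaw))
# board fit: corners
obs=[((480,30),(413,452),(.165,.074,.055)),((643,20),(480,307),(.165,-.074,.055)),
     ((502,147),None,(0,.061,.042)),((640,141),(645,393),(0,-.061,.042)),(None,(585,514),(0,.061,.042)),
     ((491,265),None,(-.15,.075,.030)),((675,262),None,(-.15,-.075,.030)),(None,(718,593),(-.14,.074,.055)),(None,(792,443),(-.14,-.074,.055))]
def res(v):
    x,y,w,z=v;Rm=R.from_euler("z",w).as_matrix();r=[]
    for a,b,q in obs:
        W=Rm@q+[x,y,z]
        if a:r+=list(proj(S,W)[0]-s2(a))
        if b:r+=list(proj(T,W)[0]-t2(b))
    for sgn,i in ((.0675,(0,1,2)),(-.0675,(3,4,5))):
        for j in i:
            q=Rm.T@(P[j]-[x,y,z]);r+=[(q[1]-sgn)*300]
    return r
f=least_squares(res,[.5,.2,yaw,0]);print("board",np.round(f.x*1000,1),np.degrees(f.x[2]),np.round(f.fun,1))
x,y,w,z=f.x
Rm=R.from_euler("z",w).as_matrix()
for z in(.050,):
  for fr,c in((S,s2((572,180))),(T,t2((671,484)))):
    q=onz(fr,c,z)[0];print("lid",q*1000,"board frame",Rm.T@(q-[x,y,0])*1000)
print(tri([(S,s2((572,180))),(T,t2((671,484)))]))
print("blade")
B=[((330,37),(120,333)),((397,125),(206,333)),((305,168),(204,417)),((243,77),(120,413)),((72,193),(162,576)),((232,112),(166,447))]
for a,b in B:
    p,e=tri([(S,s1(a)),(T,t1(b))]);print(np.round(p*1000,1),round(e,2))
for i,z in((0,.04),(1,.04),(2,.04),(3,.04)):print(onz(S,s1(B[i][0]),z)*1000,onz(T,t1(B[i][1]),z)*1000)
E
```

```text
screws
[549.7 554.9  53.1] 0.28
[497.7 446.2  55.4] 0.27
[445.4 337.2  54.6] 0.17
[672.9 496.1  54.3] 0.22
[620.5 389.3  51.7] 0.1
[567.9 280.6  52.4] 0.42
yaw screws 64.21475414754643
board [ 553.4  404.8 1122.7   -2. ] 64.32531854538202 [-0.6  0.4 -0.9 -0.1 -0.2 -0.1  1.7 -1.4 -0.9  0.7  0.8 -0.9  0.  -0.4
 -0.4  0.8 -0.9  2.4 -0.1 -1.6 -0.3  0.4 -0.2 -1.2  0.3  0.2  0.2 -0.2
  0.1  0.2]
lid [525.38627539 349.84123686  50.        ] board frame [-61.67101614   1.412484    50.        ]
lid [523.38986251 352.06320218  50.        ] board frame [-60.53339621   4.17447878  50.        ]
(array([0.52506262, 0.3520942 , 0.04800947]), np.float64(0.4496494211199149))
blade
[ 614.1 -274.2   36.4] 0.45
[ 608.1 -348.2   38.8] 0.73
[ 535.6 -341.8   43.7] 0.46
[ 543.4 -269.6   42.2] 1.09
[ 395.  -290.4   72.3] 0.23
[ 505.8 -300.5   78. ] 1.01
[[ 613.0264522  -275.91865962   40.        ]] [[ 611.94347409 -272.90061562   40.        ]]
[[ 606.24413711 -348.26796379   40.        ]] [[ 609.95044889 -349.05797402   40.        ]]
[[ 538.0912175  -340.63581497   40.        ]] [[ 535.01552207 -341.95332108   40.        ]]
[[ 546.29233093 -269.12766694   40.        ]] [[ 540.64956452 -268.46971727   40.        ]]
```

```bash
cat >> h.py <<'E'
def rows(targets):  # targets: list of (xyz, tool-x azimuth deg or None); prints cm shift & turn in tool axes, tool down
    p,r,s=tcp()
    for xyz,az in targets:
        az=np.radians(az);c,sn=np.cos(az),np.sin(az)
        r2=R.from_matrix(np.array([[c,sn,0],[sn,-c,0],[0,0,-1]]))
        d=r.inv().apply(np.array(xyz)-p);w=(r.inv()*r2).as_rotvec(degrees=True)
        print(np.round(d*100,2).tolist(),np.round(w,1).tolist());p,r=np.array(xyz),r2
def polar(a,b,n,za,zb): # a,b=(r,az,toolaz)
    out=[]
    for i in range(1,n+1):
        t=i/n;v=np.array(a)+(np.array(b)-a)*t
        out.append(([v[0]*np.cos(np.radians(v[1])),v[0]*np.sin(np.radians(v[1])),za+(zb-za)*min(1,2*t)],v[2]))
    return out
E
python3 - <<'E'
from h import *
p,r,s=tcp();x=r.apply([1,0,0]);az=np.degrees(np.arctan2(x[1],x[0]));print(p,az)
tgt=np.array([.445,-.294]);
rows(polar((np.hypot(*p[:2]),np.degrees(np.arctan2(p[1],p[0])),az),(np.hypot(*tgt),np.degrees(np.arctan2(tgt[1],tgt[0])),-5.4),19,p[2],.26))
E
```

```text
[0.23908292 0.60407622 0.20170028] 158.40953936232515
[-6.01, -0.89, -0.61] [-0.1, 0.0, 8.6]
[-6.0, -0.55, -0.61] [0.0, 0.0, 8.6]
[-5.96, -0.21, -0.61] [0.0, 0.0, 8.6]
[-5.91, 0.12, -0.61] [0.0, 0.0, 8.6]
[-5.83, 0.44, -0.61] [0.0, 0.0, 8.6]
[-5.74, 0.76, -0.61] [0.0, 0.0, 8.6]
[-5.64, 1.07, -0.61] [0.0, 0.0, 8.6]
[-5.51, 1.37, -0.61] [0.0, 0.0, 8.6]
[-5.37, 1.66, -0.61] [0.0, 0.0, 8.6]
[-5.22, 1.94, -0.31] [0.0, 0.0, 8.6]
[-5.05, 2.2, 0.0] [0.0, 0.0, 8.6]
[-4.87, 2.45, 0.0] [0.0, 0.0, 8.6]
[-4.68, 2.69, 0.0] [0.0, 0.0, 8.6]
[-4.47, 2.92, 0.0] [0.0, 0.0, 8.6]
[-4.26, 3.13, 0.0] [0.0, 0.0, 8.6]
[-4.03, 3.32, 0.0] [0.0, 0.0, 8.6]
[-3.8, 3.5, 0.0] [0.0, 0.0, 8.6]
[-3.56, 3.67, 0.0] [0.0, 0.0, 8.6]
[-3.31, 3.82, 0.0] [0.0, 0.0, 8.6]
```

```bash
python3 -m jog '{"translation":[[-6,-0.9,-0.6],[-6,-0.55,-0.6],[-6,-0.2,-0.6],[-5.9,0.1,-0.6],[-5.8,0.45,-0.6],[-5.7,0.75,-0.6],[-5.6,1.1,-0.6],[-5.5,1.4,-0.6],[-5.4,1.7,-0.6],[-5.2,1.9,-0.3],[-5.1,2.2,0],[-4.9,2.5,0],[-4.7,2.7,0],[-4.5,2.9,0],[-4.3,3.1,0],[-4,3.3,0],[-3.8,3.5,0],[-3.6,3.7,0],[-3.3,3.8,0],[0,0,0]],"rot":[[0,0,8.6],[0,0,8.6],[0,0,8.6],[0,0,8.6],[0,0,8.6],[0,0,8.6],[0,0,8.6],[0,0,8.6],[0,0,8.6],[0,0,8.6],[0,0,8.6],[0,0,8.6],[0,0,8.6],[0,0,8.6],[0,0,8.6],[0,0,8.6],[0,0,8.6],[0,0,8.6],[0,0,8.6],[0,0,0]]}' 1 40
python3 - <<'E'
from h import *
f=viewer.grab_frame("wrist");cv2.imwrite("pics/w1.png",f["img"])
import pickle;pickle.dump(f,open("w1.pkl","wb"))
p,r,s=tcp();print(p,r.as_matrix().round(3),s["joint_positions"].round(2),np.round(f["world_from_camera"],3))
E
```

```text
clock: 2.7
tool_pos: [0.4444, -0.2981, 0.2596]
eef_rot: [0.0, 0.999, -0.048, 0.0]
wrist_force: [-0.2, 1.1, -0.1]
grip_width: 0.0871
grip_force: 0.0
[ 0.44631879 -0.29566929  0.25947656] [[ 0.996 -0.09   0.001]
 [-0.09  -0.996  0.   ]
 [ 0.001 -0.001 -1.   ]] [-0.39  0.08  0.96  1.69 -0.06  1.41 -1.08] [[-0.095  0.953  0.288  0.524]
 [-0.995 -0.091 -0.027 -0.306]
 [ 0.001 -0.289  0.957  0.443]
 [ 0.     0.     0.     1.   ]]
```

View pics/w1.png

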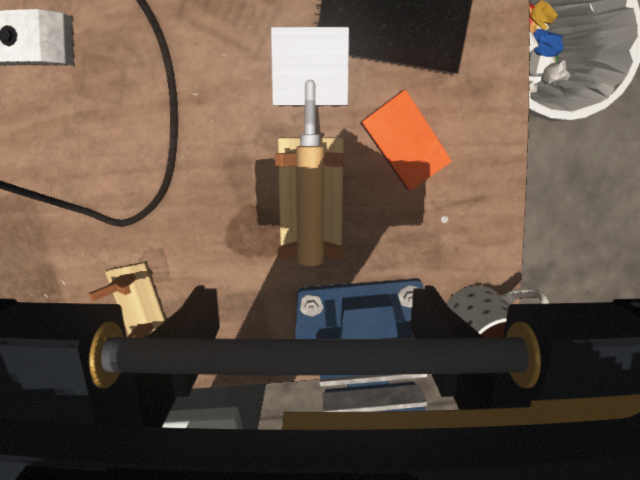

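Wrist view: spatula blade corners (272,28),(348,27),(349,104),(272,105), handle back end around (311,265), posts at rows ~157 and ~248, case at right clear of the fingers.

```bash
python3 - <<'E'
from h import *
import pickle
f=pickle.load(open("w1.pkl","rb"));S=viewer.grab_frame("scene");T=viewer.grab_frame("top")
s1=lambda p:np.array([345+.3*p[0],325+.3*p[1]]);t1=lambda p:np.array([385+.3*p[0],200+.3*(p[1]-300)])
B=[((330,37),(120,333),(272,28)),((397,125),(206,333),(348,27)),((305,168),(204,417),(349,104)),((243,77),(120,413),(272,105))]
M=[(.16,.036,-.03),(.16,-.036,-.03),(.09,-.036,-.03),(.09,.036,-.03)]
for b in B:
    p,e=tri([(S,s1(b[0])),(T,t1(b[1])),(f,b[2])]);print(np.round(p*1000,1),round(e,1),onz(f,b[2],.041)*1000)
def res(v):
    Rm=R.from_euler("z",v[3]).as_matrix();r=[]
    for b,m in zip(B,M):
        W=Rm@m+v[:3];r+=list(proj(S,W)[0]-s1(b[0]))+list(proj(T,W)[0]-t1(b[1]))+list(2*(proj(f,W)[0]-b[2]))
    W=Rm@np.array([-.06,0,0])+v[:3];r+=list(proj(S,W)[0]-s1((72,193)))
    for u,v_,l in((312,150,.05),(311,230,-.03)):
        r+=[2*(proj(f,Rm@np.array([l,0,0])+v[:3])[0]-[u,v_])[0]]
    return r
q=least_squares(res,[.45,-.295,.07,-.09]);print(q.x[:3]*1000,np.degrees(q.x[3]),np.round(q.fun,1))
print("handle mids",onz(f,[(312,150),(311,255)],.07)*1000)
print("posts",onz(f,[(275,158),(344,158),(280,250),(342,248)],.077)*1000)
x,y,z,w=q.x;c,sn=np.cos(w),np.sin(w)
g=np.array([x+.012*c,y+.012*sn]);print("g",g)
rows([([*g,.15],np.degrees(w)),([*g,z-.019],np.degrees(w))])
E
```

```text
[ 615.3 -274.5   35.6] 0.8 [[ 614.31799389 -275.06726834   41.        ]]
[ 609.7 -346.2   34.9] 1.3 [[ 608.4199462  -345.15877386   41.        ]]
[ 539.  -340.9   38.8] 1.2 [[ 539.31812999 -340.71562275   41.        ]]
[ 545.4 -267.2   38.7] 1.5 [[ 545.49262868 -266.94411645   41.        ]]
[ 452.60601233 -296.0750498    68.86040699] -5.0920089048237225 [ 0.2 -0.7  0.4 -1.  -1.1 -0.7  0.1 -1.1 -1.   0.5  1.7  0.   0.1 -0.2
 -0.9 -1.3 -2.   0.9 -0.6  0.1 -0.3 -1.5  3.   0.  -1.   1.6 -2.3  1.2]
handle mids [[ 501.03071442 -301.42376615   70.        ]
 [ 400.35142922 -290.62429144   70.        ]]
posts [[ 497.64797441 -267.55865083   77.        ]
 [ 491.676845   -329.57638683   77.        ]
 [ 410.57816331 -261.69553152   77.        ]
 [ 406.89153695 -321.25463511   77.        ]]
g [ 0.46455865 -0.29714011]
[1.67, 0.24, 10.92] [-0.0, -0.0, 0.2]
[0.0, 0.0, 10.01] [0.0, 0.0, 0.0]
```

```bash
python3 -m jog '{"translation":[[1.7,0.2,3],[0,0,5],[0,0,5],[0,0,4],[0,0,2.5],[0,0,1.3],[0,0,0],[0,0,0]],"rot":[[0,0,0],[0,0,0],[0,0,0],[0,0,0],[0,0,0],[0,0,0],[0,0,0],[0,0,0]]}' 1 40
python3 -m jog '{"translation":[[0,0,0],[0,0,0],[0,0,0],[0,0,0],[0,0,0],[0,0,0]],"rot":[[0,0,0],[0,0,0],[0,0,0],[0,0,0],[0,0,0],[0,0,0]]}' 0 40
```

```text
clock: 3.85
tool_pos: [0.4651, -0.2978, 0.0522]
eef_rot: [0.0, 0.999, -0.043, 0.001]
wrist_force: [0.5, 0.5, 0.4]
grip_width: 0.0868
grip_force: 0.0
clock: 4.6
tool_pos: [0.4642, -0.2977, 0.0512]
eef_rot: [0.0, 0.999, -0.044, -0.0]
wrist_force: [0.9, -0.0, -0.3]
grip_width: 0.0349
grip_force: 0.0
```

```bash
python3 -m jog '{"translation":[[0,0,0],[0,0,0],[0,0,0],[0,0,0]],"rot":[[0,0,0],[0,0,0],[0,0,0],[0,0,0]]}' 0 40
python3 - <<'E'
from h import *
p,r,s=tcp();x=r.apply([1,0,0]);print(p,np.degrees(np.arctan2(x[1],x[0])),s["grip_force"],s["wrist_force"])
E
```

```text
clock: 5.1
tool_pos: [0.4645, -0.2961, 0.0512]
eef_rot: [-0.001, 0.999, -0.043, -0.0]
wrist_force: [-0.7, 4.6, 3.5]
grip_width: 0.0242
grip_force: 40.0
[ 0.46445077 -0.29614946  0.05120224] -4.941167813124858 39.9961656332016 [-0.6911846   4.6055367   3.47016945]
```

```bash
python3 -m jog '{"translation":[[0,0,-1],[0,0,-3],[0,0,-4],[0,0,-5],[0,0,-5],[0,0,-3],[0,0,0]],"rot":[[0,0,0],[0,0,0],[0,0,0],[0,0,0],[0,0,0],[0,0,0],[0,0,0]]}' 0 60
python3 - <<'E'
from h import *
p,r,s=tcp();x=r.apply([1,0,0]);az=np.degrees(np.arctan2(x[1],x[0]));print(p,az,s["wrist_force"],s["grip_width"])
b=np.radians(64.3);o=np.array([.5534,.4048]);t=o+np.array([np.cos(b),np.sin(b)])*-.278+np.array([-np.sin(b),np.cos(b)])*.002
rows(polar((np.hypot(*p[:2]),np.degrees(np.arctan2(p[1],p[0])),az),(np.hypot(*t),np.degrees(np.arctan2(t[1],t[0])),64.3),12,p[2],.26))
E
```

```text
clock: 5.98
tool_pos: [0.465, -0.2989, 0.2638]
eef_rot: [0.001, 0.999, -0.044, 0.002]
wrist_force: [0.1, -0.4, -2.6]
grip_width: 0.0233
grip_force: 59.6
[ 0.46498148 -0.29888393  0.26375818] -5.029706653981504 [ 0.05642311 -0.42562604 -2.64573223] 0.023266605299546328
[1.09, -4.12, 0.06] [0.1, -0.2, -5.8]
[1.17, -4.04, 0.06] [0.0, 0.0, -5.8]
[1.24, -3.96, 0.06] [0.0, 0.0, -5.8]
[1.3, -3.87, 0.06] [0.0, 0.0, -5.8]
[1.37, -3.79, 0.06] [0.0, 0.0, -5.8]
[1.43, -3.7, 0.06] [0.0, 0.0, -5.8]
[1.48, -3.62, 0.0] [0.0, 0.0, -5.8]
[1.54, -3.53, 0.0] [0.0, 0.0, -5.8]
[1.59, -3.45, 0.0] [0.0, 0.0, -5.8]
[1.63, -3.36, 0.0] [0.0, 0.0, -5.8]
[1.68, -3.27, 0.0] [0.0, 0.0, -5.8]
[1.72, -3.18, 0.0] [0.0, 0.0, -5.8]
```

```bash
python3 -m jog '{"translation":[[1.1,-4.1,0],[1.2,-4.0,0],[1.2,-4,0],[1.3,-3.9,0],[1.4,-3.8,0],[1.4,-3.7,0],[1.5,-3.6,0],[1.5,-3.5,0],[1.6,-3.5,0],[1.6,-3.4,0],[1.7,-3.3,0],[1.7,-3.2,0],[0,0,0],[0,0,0]],"rot":[[0,0,-5.8],[0,0,-5.8],[0,0,-5.8],[0,0,-5.8],[0,0,-5.8],[0,0,-5.8],[0,0,-5.8],[0,0,-5.8],[0,0,-5.8],[0,0,-5.8],[0,0,-5.8],[0,0,-5.8],[0,0,0],[0,0,0]]}' 0 60
python3 - <<'E'
from h import *
import pickle
f=viewer.grab_frame("wrist");cv2.imwrite("pics/w2.png",f["img"]);pickle.dump(f,open("w2.pkl","wb"))
p,r,s=tcp();x=r.apply([1,0,0]);print(p,np.degrees(np.arctan2(x[1],x[0])),s["joint_positions"].round(2))
tip=p+r.apply([.148,0,.0112]);print(tip)
for c in [(.148,-.036,.0112),(.148,.036,.0112),(.078,-.036,.0112),(.078,.036,.0112)]:print(proj(f,p+r.apply(c)))
E
```

```text
clock: 7.72
tool_pos: [0.428, 0.1555, 0.2605]
eef_rot: [0.0, 0.846, 0.534, -0.001]
wrist_force: [0.1, -0.1, -1.7]
grip_width: 0.0237
grip_force: 59.6
[0.42829715 0.15522596 0.26072724] 64.4752763629857 [-0.95 -0.13  0.46  1.84  0.06  1.42 -0.95]
[0.4920651  0.28877205 0.2493901 ]
[[231.77817019 -34.03071242]]
[[396.45791217 -33.8151089 ]]
[[237.53713902 128.11129296]]
[[390.30765666 128.33068776]]
```

View pics/w2.png

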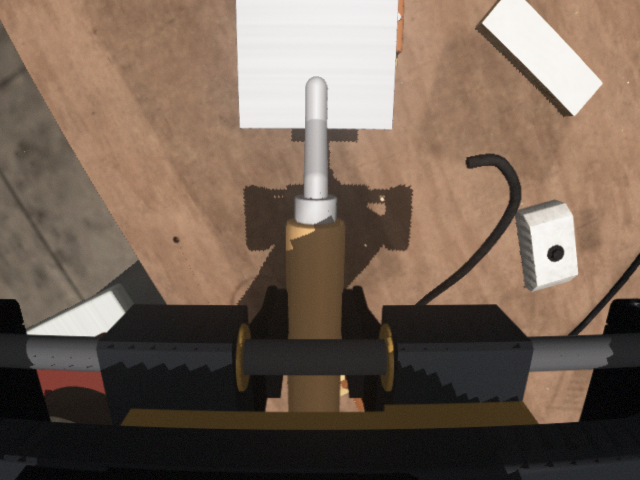

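Blade corners at (239,129),(392,128) agree within 2 px with prediction, so the hold is true; cable end at (475,162) lies to the right. Check its clearance from the gripper body, and work out the descent.

```bash
cat >> h.py <<'E'
BO=np.array([.5534,.4048,0]);BR=R.from_euler("z",64.3,degrees=True)
def bf(P): return BR.inv().apply(np.atleast_2d(P)-BO)*1000
def tip():
    p,r,s=tcp();t=p+r.apply([.148,0,.0112]);x=r.apply([1,0,0])
    print("tip board mm",bf(t).round(1),"az",np.degrees(np.arctan2(x[1],x[0])).round(2),"tcp",p.round(4),"F",s["wrist_force"].round(1),"M",s["moment"].round(2),"t",round(s["clock"],2),"gw",round(s["grip_width"],4))
E
python3 - <<'E'
from h import *
import pickle
f=pickle.load(open("w2.pkl","rb"));p,r,s=tcp()
for uv,zs in(((415,305),(.03,.06,.1)),((490,235),(.08,.11,.14)),((518,190),(.11,.15)),((475,162),(.165,))):
    for z in zs: print(uv,z,(r.inv().apply(onz(f,uv,z)[0]-p)*1000).round(0)[:2])
tip()
d=BR.apply([-.132,.002,.034])+BO; t=p+r.apply([.148,0,.0112]);print(r.inv().apply(d-t)*100)
E
```

```text
(415, 305) 0.03 [-119.  116.]
(415, 305) 0.06 [-105.  107.]
(415, 305) 0.1 [-85.  96.]
(490, 235) 0.08 [-22. 169.]
(490, 235) 0.11 [-13. 155.]
(490, 235) 0.14 [ -5. 141.]
(518, 190) 0.11 [ 27. 175.]
(518, 190) 0.15 [ 33. 154.]
(475, 162) 0.165 [ 55. 112.]
tip board mm [[-131.1    5.   249.4]] az 64.48 tcp [0.4283 0.1552 0.2607] F [ 0.1  0.9 -2.3] M [-0.05  0.06 -0.01] t 7.78 gw 0.0234
[-0.06608776  0.29660066 21.53905605]
```

```bash
python3 -m jog '{"translation":[[-0.2,0,5],[0,0,5],[0,0,4.5],[0,0,3],[0,0,2],[0,0,1.5],[0,0,0.5],[0,0,0],[0,0,0]],"rot":[[0,0,0],[0,0,0],[0,0,0],[0,0,0],[0,0,0],[0,0,0],[0,0,0],[0,0,0],[0,0,0]]}' 0 60
python3 - <<'E'
from h import *
tip()
f=viewer.grab_frame("scene");g=viewer.grab_frame("wrist")
cv2.imwrite("pics/s3.png",np.hstack([crop(f["img"],225,130,90,90,400,400),crop(g["img"],160,0,320,320,400,400)]))
p,r,s=tcp()
print(proj(f,[p+r.apply(c) for c in [(.148,-.036,.0112),(.148,.036,.0112),(.078,-.036,.0112),(.078,.036,.0112)]]))
E
```

```text
clock: 8.9
tool_pos: [0.4277, 0.1549, 0.047]
eef_rot: [-0.0, 0.845, 0.534, 0.001]
wrist_force: [-1.3, -0.3, -1.3]
grip_width: 0.0231
grip_force: 59.6
tip board mm [[-131.7    5.6   35.9]] az 64.6 tcp [0.4277 0.1549 0.047 ] F [-1.3 -0.3 -1.3] M [-0.12  0.09  0.02] t 8.9 gw 0.0231
[[258.29327346 207.82836073]
 [285.09348884 205.36219789]
 [259.36578845 226.63409901]
 [286.99517498 224.01491056]]
```

View pics/s3.png

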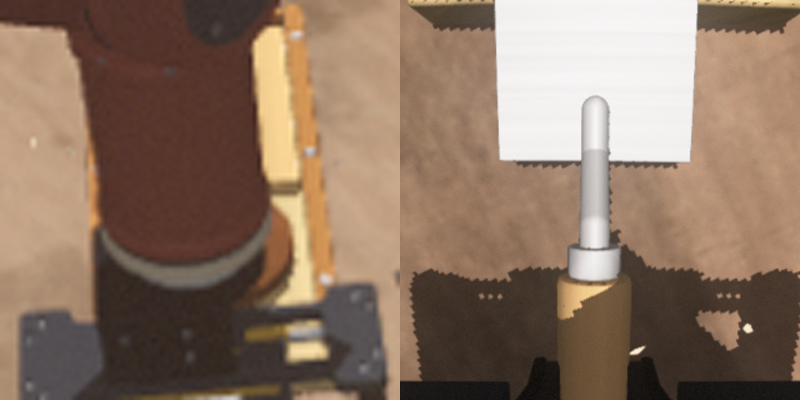

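The arm hides the tip from both cameras here, so I go by proprioception: lower 2 mm, insert, and use the tip position where the force rises to confirm being in the gap (≈ -90) rather than on the rim (≈ -110).

```bash
python3 -m jog '{"translation":[[0,0,0.2],[0,0,0],[0.6,0,0],[0.6,0,0],[0.6,0,0],[0.6,0,0],[0.4,0,0],[0,0,0],[0,0,0]],"rot":[[0,0,0],[0,0,0],[0,0,0],[0,0,0],[0,0,0],[0,0,0],[0,0,0],[0,0,0],[0,0,0]]}' 0 60
python3 -c "
from h import *
tip();tip()"
python3 -m jog '{"translation":[[0.3,0,0],[0.3,0,0],[0.3,0,0],[0,0,0],[0,0,0]],"rot":[[0,0,0],[0,0,0],[0,0,0],[0,0,0],[0,0,0]]}' 0 60
python3 -c "
from h import *
tip();tip()"
```

```text
clock: 10.12
tool_pos: [0.4391, 0.1797, 0.0442]
eef_rot: [0.0, 0.845, 0.534, -0.0]
wrist_force: [-0.5, -0.7, -0.7]
grip_width: 0.0234
grip_force: 59.6
tip board mm [[-104.4    6.2   32.9]] az 64.6 tcp [0.4391 0.1797 0.0442] F [-0.5 -0.7 -0.7] M [-0.13  0.09 -0.03] t 10.12 gw 0.0234
tip board mm [[-104.4    6.2   32.9]] az 64.6 tcp [0.4391 0.1797 0.0442] F [-0.5 -0.7 -0.7] M [-0.13  0.09 -0.03] t 10.12 gw 0.0234
clock: 10.75
tool_pos: [0.443, 0.188, 0.0442]
eef_rot: [0.0, 0.845, 0.534, -0.0]
wrist_force: [-0.2, 0.2, -0.9]
grip_width: 0.0234
grip_force: 59.6
tip board mm [[-95.3   6.3  33. ]] az 64.61 tcp [0.443  0.188  0.0442] F [-0.2  0.2 -0.9] M [-0.09  0.03 -0.01] t 10.75 gw 0.0234
tip board mm [[-95.3   6.3  33. ]] az 64.61 tcp [0.443  0.188  0.0442] F [-0.2  0.2 -0.9] M [-0.09  0.03 -0.01] t 10.75 gw 0.0234
```

```bash
for i in 1 2; do python3 -m jog '{"translation":[[0.2,0,0],[0.2,0,0],[0,0,0]],"rot":[[0,0,0],[0,0,0],[0,0,0]]}' 0 60 >/dev/null
python3 -c "
from h import *
tip()"; done
```

```text
tip board mm [[-91.    6.4  33.1]] az 64.62 tcp [0.4448 0.1919 0.0443] F [-0.2  0.  -1.5] M [-0.08  0.12  0.02] t 11.12 gw 0.0233
tip board mm [[-87.    6.3  33.1]] az 64.62 tcp [0.4465 0.1955 0.0443] F [ 0.6  0.5 -0.8] M [-0.12  0.11 -0.02] t 11.5 gw 0.0236
```

```bash
for i in 1 2 3; do python3 -m jog '{"translation":[[0.2,0,0],[0,0,0]],"rot":[[0,0,0],[0,0,0]]}' 0 60 >/dev/null
python3 -c "
from h import *
tip()"; done
```

```text
tip board mm [[-85.    6.3  33.1]] az 64.62 tcp [0.4474 0.1973 0.0443] F [ 0.1 -0.4 -1.7] M [-0.16  0.1  -0.03] t 11.75 gw 0.0235
tip board mm [[-84.6   6.4  32.3]] az 64.58 tcp [0.4474 0.1977 0.0438] F [-2.4 -4.6 -0.1] M [-1.12  0.69 -0.03] t 12.0 gw 0.0235
tip board mm [[-84.4   6.4  31.3]] az 64.54 tcp [0.4474 0.1979 0.0433] F [-4.4 -9.6  1.4] M [-2.26  1.23 -0.02] t 12.25 gw 0.0232
```

Force rose at tip ≈ -85 (not -110): blade is in the gap against the spigot and the lid is against the step; measured x runs ~5 mm ahead of true. Back off a little and lift along the arc.

```bash
python3 -m jog '{"translation":[[-0.5,0,0],[-0.4,0,0],[0.05,0,-1],[0.05,0,-1],[0.05,0,-0.9],[0.25,0,-0.75],[0.25,0,-0.75],[0.4,0,-0.7],[0.4,0,-0.7],[0.5,0,-0.6],[0.5,0,-0.6],[0,0,0]],"rot":[[0,0,0],[0,0,0],[0,0,0],[0,0,0],[0,0,0],[0,0,0],[0,0,0],[0,0,0],[0,0,0],[0,0,0],[0,0,0],[0,0,0]]}' 0 60
python3 - <<'E'
from h import *
tip()
a=viewer.grab_frame("scene");b=viewer.grab_frame("wrist");c=viewer.grab_frame("top")
cv2.imwrite("pics/l4.png",np.hstack([crop(a["img"],215,110,120,120,400,400),np.vstack([crop(b["img"],160,0,320,160,400,200),crop(c["img"],125,180,130,65,400,200)])]))
E
```

```text
clock: 13.75
tool_pos: [0.4561, 0.2154, 0.1147]
eef_rot: [0.0, 0.845, 0.535, 0.0]
wrist_force: [-0.2, -0.2, -2.2]
grip_width: 0.0233
grip_force: 59.6
tip board mm [[-64.9   6.4 103.6]] az 64.64 tcp [0.4561 0.2154 0.1147] F [-0.2 -0.2 -2.2] M [-0.19  0.17  0.04] t 13.75 gw 0.0233
```

View pics/l4.png

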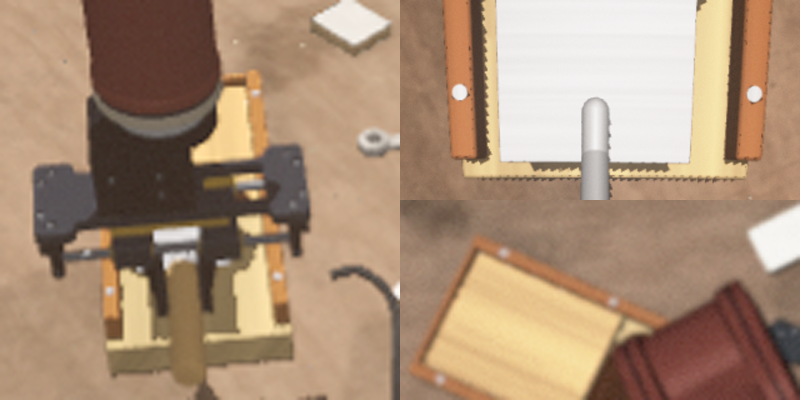

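The lower shelf near the open end is bare and dark wood shows beside the step (top-crop 610,370), consistent with a tilted lid; continuing the arc.

```bash
python3 -m jog '{"translation":[[0.6,0,-0.5],[0.6,0,-0.5],[0.7,0,-0.35],[0.7,0,-0.35],[0.75,0,-0.2],[0.8,0,-0.2],[0.8,0,-0.1],[0.8,0,-0.05],[0.7,0,0],[0.7,0,0],[0.7,0,0.1],[0.7,0,0.1],[0.7,0,0.2],[0.7,0,0.2],[0,0,0],[0,0,0],[0,0,0],[0,0,0]],"rot":[[0,0,0],[0,0,0],[0,0,0],[0,0,0],[0,0,0],[0,0,0],[0,0,0],[0,0,0],[0,0,0],[0,0,0],[0,0,0],[0,0,0],[0,0,0],[0,0,0],[0,0,0],[0,0,0],[0,0,0],[0,0,0]]}' 0 60
python3 - <<'E'
from h import *
tip()
a=viewer.grab_frame("scene");b=viewer.grab_frame("wrist");c=viewer.grab_frame("top")
cv2.imwrite("pics/l5.png",np.hstack([crop(a["img"],215,110,120,120,400,400),np.vstack([crop(b["img"],160,0,320,160,400,200),crop(c["img"],125,180,130,65,400,200)])]))
E
```

```text
clock: 16.15
tool_pos: [0.4984, 0.3044, 0.1309]
eef_rot: [-0.0, 0.845, 0.534, 0.0]
wrist_force: [0.5, -0.9, -3.2]
grip_width: 0.023
grip_force: 59.6
tip board mm [[ 33.7   6.8 119.7]] az 64.6 tcp [0.4984 0.3044 0.1309] F [ 0.5 -0.9 -3.2] M [-0.09  0.09  0.01] t 16.15 gw 0.023
```

View pics/l5.png

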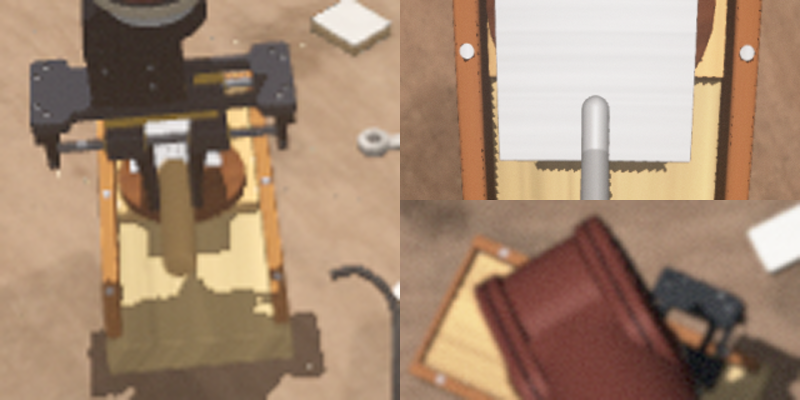

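The lid has fallen on to the upper shelf (scene-crop front rim at ~(185,218), overlapping the step line at row ~207). Raise the spatula clear and look again.

```bash
python3 -m jog '{"translation":[[0,0,-4],[0,0,-5],[0,0,-4],[-4,0,0],[-5,0,0],[-5,0,0],[0,0,0]],"rot":[[0,0,0],[0,0,0],[0,0,0],[0,0,0],[0,0,0],[0,0,0],[0,0,0]]}' 0 60
python3 - <<'E'
from h import *
import pickle
tip()
a=viewer.grab_frame("scene");b=viewer.grab_frame("wrist");c=viewer.grab_frame("top")
pickle.dump((a,b,c),open("l6.pkl","wb"))
cv2.imwrite("pics/l6.png",np.hstack([crop(a["img"],215,110,120,120,400,400),np.vstack([crop(b["img"],160,0,320,160,400,200),crop(c["img"],125,180,130,65,400,200)])]))
E
```

```text
clock: 17.18
tool_pos: [0.4378, 0.1747, 0.2614]
eef_rot: [-0.001, 0.846, 0.533, 0.001]
wrist_force: [0.4, 0.6, -1.4]
grip_width: 0.0235
grip_force: 59.6
tip board mm [[-109.4    4.6  250.5]] az 64.37 tcp [0.4378 0.1747 0.2614] F [ 0.4  0.6 -1.4] M [-0.06  0.03 -0.  ] t 17.18 gw 0.0235
```

View pics/l6.png

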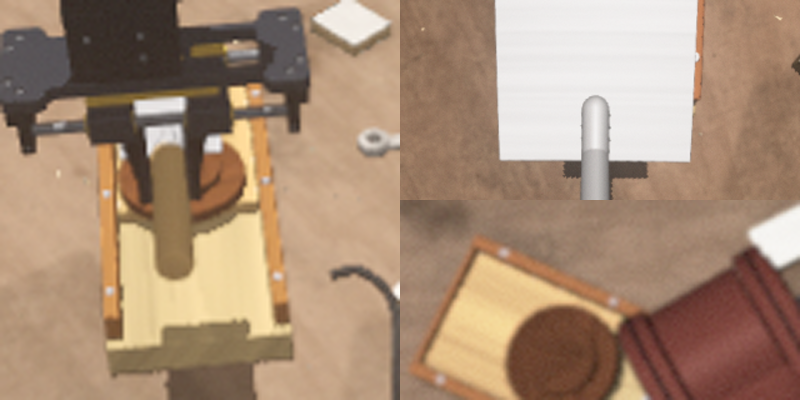

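Top-crop shows the lid, spigot ring visible, centred about (563,361), clear of the step on the upper shelf; check its position and flatness numerically.

```bash
python3 - <<'E'
from h import *
import pickle
a,b,c=pickle.load(open("l6.pkl","rb"))
print("lid",bf(onz(c,(125+.325*163,180+.325*161),.054)))
# predicted rim outlines for flat lid at that place
o=bf(onz(c,(125+.325*163,180+.325*161),.054))[0]/1000
for fr,off,sc in((c,(125,180),(400/130,200/65)),(a,(215,110),(400/120,400/120))):
    for ang in(0,90,180,270):
        P=BR.apply([o[0]+.055*np.cos(np.radians(ang)),o[1]+.055*np.sin(np.radians(ang)),.054])+BO
        print(ang,((proj(fr,P)[0]-off)*sc).round(0))
E
```

```text
lid [[31.51809644  4.60101994 54.        ]]
0 [113. 138.]
90 [137. 213.]
180 [214. 184.]
270 [189. 109.]
0 [176. 133.]
90 [115. 179.]
180 [182. 216.]
270 [243. 168.]
```

Lid centre ≈ 26–31 mm past the step, y ≈ 5 mm. I swing towards the rest, then check the unobstructed view.

```bash
python3 - <<'E'
from h import *
p,r,s=tcp();x=r.apply([1,0,0]);az=np.degrees(np.arctan2(x[1],x[0]))
t=np.array([.4644,-.2962])
rows(polar((np.hypot(*p[:2]),np.degrees(np.arctan2(p[1],p[0])),az),(np.hypot(*t),np.degrees(np.arctan2(t[1],t[0])),-5),13,p[2],.26))
E
```

```text
[-2.03, 2.91, 0.01] [0.0, -0.0, 5.4]
[-2.0, 2.98, 0.02] [0.0, 0.0, 5.4]
[-1.97, 3.05, 0.02] [0.0, 0.0, 5.4]
[-1.94, 3.13, 0.02] [0.0, 0.0, 5.4]
[-1.9, 3.2, 0.02] [0.0, 0.0, 5.4]
[-1.87, 3.27, 0.02] [0.0, 0.0, 5.4]
[-1.83, 3.34, 0.01] [0.0, 0.0, 5.4]
[-1.79, 3.41, 0.0] [0.0, 0.0, 5.4]
[-1.74, 3.48, 0.0] [0.0, 0.0, 5.4]
[-1.7, 3.55, 0.0] [0.0, 0.0, 5.4]
[-1.65, 3.62, 0.0] [0.0, 0.0, 5.4]
[-1.6, 3.69, 0.0] [0.0, 0.0, 5.4]
[-1.55, 3.76, 0.0] [0.0, 0.0, 5.4]
```

```bash
python3 -m jog '{"translation":[[-2,2.9,0],[-2,3,0],[-2,3.1,0],[-1.9,3.1,0],[-1.9,3.2,0],[-1.9,3.3,0],[-1.8,3.3,0],[-1.8,3.4,0],[-1.7,3.5,0],[-1.7,3.5,0],[-1.6,3.6,0],[-1.6,3.7,0],[-1.6,3.8,0],[0,0,0],[0,0,0]],"rot":[[0,0,5.4],[0,0,5.4],[0,0,5.4],[0,0,5.4],[0,0,5.4],[0,0,5.4],[0,0,5.4],[0,0,5.4],[0,0,5.4],[0,0,5.4],[0,0,5.4],[0,0,5.4],[0,0,5.4],[0,0,0],[0,0,0]]}' 0 60
python3 - <<'E'
from h import *
a=viewer.grab_frame("scene");b=viewer.grab_frame("wrist");c=viewer.grab_frame("top")
cv2.imwrite("pics/m7.png",np.hstack([crop(a["img"],225,125,90,90,400,400),np.vstack([crop(b["img"],160,0,320,160,400,200),crop(c["img"],125,180,130,65,400,200)])]))
p,r,s=tcp()
for cc in [(.078,-.036,.0112),(.078,.036,.0112)]:print((proj(b,p+r.apply(cc))-[160,0])*1.25)
rows([([.4644,-.2962,.071],-4.95),([.4644,-.2962,.0512],-4.95)]);print(p)
E
```

```text
clock: 19.2
tool_pos: [0.4634, -0.295, 0.2605]
eef_rot: [0.0, 0.999, -0.048, -0.0]
wrist_force: [-0.1, 0.0, -2.7]
grip_width: 0.0234
grip_force: 59.6
[[ 97.85090719 161.36888552]]
[[288.62242913 161.48067367]]
[0.12, 0.15, 18.96] [0.0, 0.0, -0.5]
[0.0, 0.0, 1.98] [0.0, 0.0, 0.0]
[ 0.46339399 -0.29454406  0.26063412]
```

View pics/m7.png

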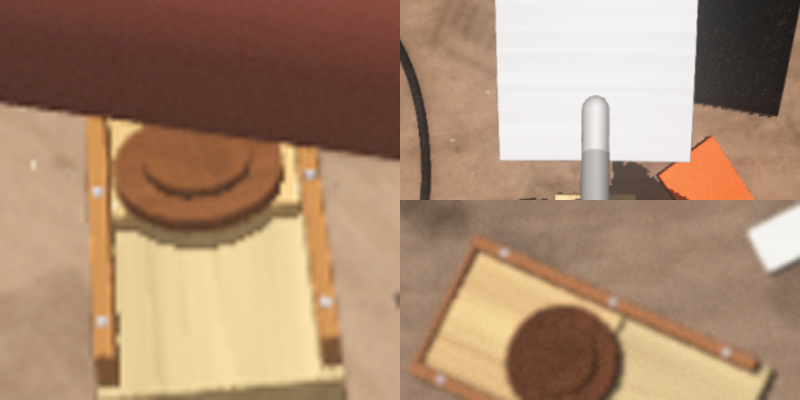

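Lid flat, spigot up, overhanging the step with centre ~34 mm past it; blade corners in the wrist view match prediction, so the hold has not slipped. Lowering into the rest.

```bash
python3 -m jog '{"translation":[[0.1,0.15,5],[0,0,5],[0,0,4.5],[0,0,3],[0,0,1],[0,0,0],[0,0,0]],"rot":[[0,0,-0.5],[0,0,0],[0,0,0],[0,0,0],[0,0,0],[0,0,0],[0,0,0]]}' 0 60
python3 -c "
from h import *
p,r,s=tcp();print(p,s['wrist_force']);rows([([.4644,-.2962,.0512],-4.95)])"
```

```text
clock: 20.23
tool_pos: [0.4642, -0.2978, 0.0771]
eef_rot: [0.0, 0.999, -0.044, 0.001]
wrist_force: [-0.0, -0.5, -0.9]
grip_width: 0.0234
grip_force: 59.6
[ 0.46422647 -0.29784274  0.07713326] [-0.0022896  -0.49192768 -0.92135255]
[-0.0, -0.17, 2.59] [0.0, -0.1, -0.1]
```

```bash
python3 -m jog '{"translation":[[0,-0.1,1],[0,0,0.7],[0,0,0.5],[0,0,0.3],[0,0,0],[0,0,0]],"rot":[[0,0,0],[0,0,0],[0,0,0],[0,0,0],[0,0,0],[0,0,0]]}' 0 40
python3 -c "
from h import *
p,r,s=tcp();print(p,s['wrist_force'],s['moment']);rows([([.4644,-.2962,.0512],-4.95)])"
```

```text
clock: 20.98
tool_pos: [0.4632, -0.2962, 0.0513]
eef_rot: [-0.001, 0.999, -0.044, -0.0]
wrist_force: [-2.8, 3.7, 8.0]
grip_width: 0.0243
grip_force: 40.2
[ 0.46321738 -0.29618476  0.05126996] [-2.82175719  3.70864288  8.021386  ] [0.82123564 0.97124652 0.02040267]
[0.12, -0.01, 0.01] [-0.1, 0.0, -0.1]
```

```bash
python3 -m jog '{"translation":[[0,0,0],[0,0,0],[0,0,0],[0,0,0]],"rot":[[0,0,0],[0,0,0],[0,0,0],[0,0,0]]}' 0 6
python3 -m jog '{"translation":[[0,0,0],[0,0,0],[0,0,0],[0,0,0],[0,0,0],[0,0,0],[0,0,0],[0,0,0],[0,0,0]],"rot":[[0,0,0],[0,0,0],[0,0,0],[0,0,0],[0,0,0],[0,0,0],[0,0,0],[0,0,0],[0,0,0]]}' 0.9
python3 -m jog '{"translation":[[0,0,-1],[0,0,-3],[0,0,-5],[0,0,-5],[0,0,-4.9],[-1.8,0,-2],[0,0,0],[0,0,0]],"rot":[[0,0,0],[0,0,0],[0,0,0],[0,0,0],[0,0,0],[0,0,0],[0,0,0],[0,0,0]]}'
python3 - <<'E'
from h import *
import pickle
f=viewer.grab_frame("wrist");a=viewer.grab_frame("scene")
cv2.imwrite("pics/e8.png",np.hstack([crop(f["img"],220,0,240,280,343,400),crop(a["img"],225,125,90,90,400,400)]))
B=np.array([.4526,-.2961,.07]);Rm=R.from_euler("z",-5.2,degrees=True)
for m in [(.16,.036,-.03),(.16,-.036,-.03),(.09,-.036,-.03),(.09,.036,-.03),(-.06,0,0)]:print((proj(f,Rm.apply(m)+B)-[220,0])*400/280)
E
```

```text
clock: 21.48
tool_pos: [0.4635, -0.2962, 0.051]
eef_rot: [-0.0, 0.999, -0.044, 0.0]
wrist_force: [-2.4, 3.7, 5.5]
grip_width: 0.0253
grip_force: 6.2
clock: 22.6
tool_pos: [0.4633, -0.2965, 0.0508]
eef_rot: [0.0, 0.999, -0.044, -0.0]
wrist_force: [0.3, -0.4, 0.3]
grip_width: 0.0785
grip_force: 0.0
clock: 23.6
tool_pos: [0.4456, -0.2943, 0.2593]
eef_rot: [-0.0, 0.999, -0.044, -0.0]
wrist_force: [0.2, 0.2, 0.0]
grip_width: 0.0783
grip_force: 0.0
[[81.96098412 39.30024729]]
[[192.95859411  39.71929528]]
[[190.43531991 150.69196757]]
[[ 83.6300129  150.31593545]]
[[136.28296111 375.57722018]]
```

View pics/e8.png

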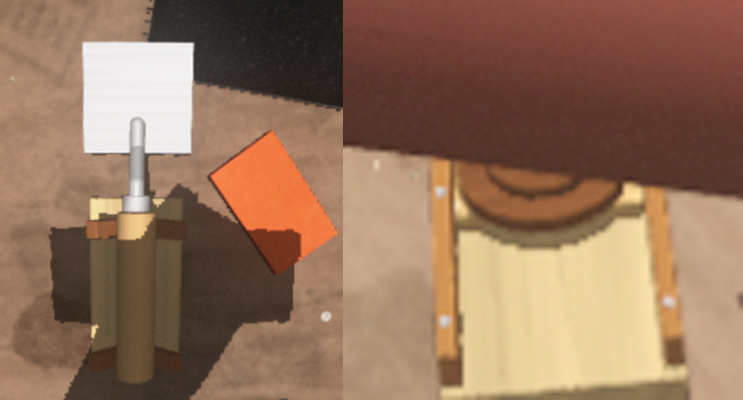

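The spatula lies back in both notches, with blade corners (83,42),(193,42),(190,153) within ~3 px of where the start pose predicts. The lid is unchanged on the upper shelf, so I hand in.

```bash
python3 -c "
from station import workorder
print(workorder.hand_in())"
```

```text
the job is handed in; nothing more can be done
None
```

I tipped the lid over the step so it lies flat, spigot up, about 30 mm past it on the upper shelf, laid the spatula back in its rest blade to its old side, and handed the job in at about 24 s; no verdict was returned.

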